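# Shut off the board preheater and lean the board up

### The arm

A 6-joint arm with a two-finger parallel gripper is mounted at the origin on the work surface. World frame = base frame: x ahead of the robot, y to its left, z up, the work surface at z = 0. Lengths are in m, angles in rad, forces in N, time in s.
With the tool pointing down it reaches from about 0.375 to 0.975 m from the base axis. Payload 3.8 kg.
Tool frame: the origin (TCP) lies at the centre of the arm's flange, where the gripper is bolted on; the fingertips stand 173 mm ahead of it and the grasp point (between the pads) lies 155 mm ahead of it (bot.tip_reach is the distance from the TCP to the fingertips, in m); z points along the fingers, y is the line along which they close (so a half turn about z gives the same grasp; the last joint's range is limited). The gripper opens to 85 mm and grips with 20 to 120 N. Pads are 22 mm wide; open, the fingers measure 114 mm over their backs; the gripper's body (76 mm by 85 mm) begins 54 mm behind the grasp point. The pads swing forward as they close: fully open they stand 13 mm farther back than shut.
Start: joints at [1.165, 0.264, 1.604, -0, 1.274, -0.037], TCP at [0.243, 0.63, 0.405] pointing down, gripper open.
Joint ranges: [-2.63, 2.63], [-0.94, 2.18], [0.31, 2.57], [-1.31, 4.45], [0, 2.66], [-2.55, 2.55]. Speed limits (rad/s): [2.57, 2.57, 3.14, 3.14, 3.14, 3.14].

### API

Orientations are given as a rotation vector (axis times angle).
In Python, from workcell import bot gives the robot as it stands.
- The arm moves only by the tool drive_tool, never from a script. Its arguments are lists of equal length, an entry for each row: "claw": the finger opening in mm, from 0 to 85.4; "slide": the shift along the world's x, y, z each as a share of 0.5 m, from -1 to 1, a list of three; "yaw": the turn about the world's z as a share of 180 degrees, from -1 to 1. A call has 1 to 8 rows; each row is the pose to reach, as a shift and turn from the pose commanded when the call began, turning the shorter way round; what a row does not reach only later rows make up. A row lasts 1/12 s, in which the tool goes at most 41.7 mm and 7.16 degrees, less where a joint would pass 70% of its speed; a pose out of reach is approached as far as the arm can. A call with a number of a shift or a turn outside -1 to 1 is refused whole. A call with a gripper value outside its range is refused whole. The fingers move at their own pace and stop on an object; "newtons" is the grip in N (left out, the last holds). Time passes only in rows, so rows that repeat a pose let the fingers close. It gives the time, the measured TCP pose, the force, the opening and the grip force at its end, in the units of the state.
- bot.read_state(): the state, without advancing time (a new reading comes with each control period).
- bot.read_camera(name): name is "scene" or "top"; returns a dict with "color" (384x512x3 uint8, red, green, blue), "depth" (384x512 float32, m along the optical axis (not along the pixel's ray), 0 where there is no reading), "mtx" (3x3 intrinsics, pixels), "eye" and "rotation" of the camera in the world. Camera axes: x right, y up, looking along -z (the intrinsics and any distortion apply to the point x, -y, -z); pixel columns grow to the right and rows downward; lengths in m; the calibration is good to about 2 mm. A picture is of the moment at which its call begins.
- bot.finish_job(): hands the job in; it is judged then, once.
The state is a dict: "time": time; "q": joint angles; "joint_vel": joint speeds; "joint_torque": joint torques, N m; "tool_pos": TCP position; "tcp_rot": TCP orientation; "wrist_force": force on the tool from outside, world axes, zero at the start; "torque": the same for the moment, N m; "width": opening from 0.0 (shut) to 1.0 (fully open); "grip_force": force on a finger pad.
Only numpy, scipy, OpenCV 4.12 (cv2) and the standard library are available. Lean on these libraries where they do the work, as an engineer would, in place of code of your own. Each camera call takes 0.05 s, during which the arm holds its last target. There are 200 camera calls.

### The job

The preheating is finished: first turn the preheater's knob back until its pointer stands on the zero mark. Then lift the circuit board off the rails and lean it squarely, parts side up and terminal block at the top, against the near long side of the finned heatsink with its bare short edge on the bench, so that it slopes about halfway between flat and upright. Leave the heatsink and the other things on the bench where they are.

Things in the scene. Friction and masses are not known exactly. Their poses are not given: they have to be found in the camera images.
- preheater: Board preheater, fixed, teal, 150 mm wide (y), x from -113 to +100 mm; origin on the bench under it, -x its front, z up. In front a panel sloping 28 degrees, 24 mm high at x = -113 to 65 mm at x = -35, outward normal (-0.469, 0, 0.883). Behind, a black plate 58 mm high, with two steel rails along y at x = -5 and 81 mm, tops 76 mm high, legs at y = +-66; the board lies across them.
- knob (a joint): Angle of the preheater's knob, rad: 0 with the pointer on the zero mark (straight up the slope), growing clockwise seen looking onto the panel; starts 0.8 to 2.6. Turns endlessly both ways, no stops or spring, stays where left, takes 0.04 N m. Black disc 46 mm across, 6 mm thick, with a grip bar 42 mm long, 12 wide, 20 high above the disc (top 26 mm off the panel). 
- knob_grip (a point): Point on the knob's axis inside the grip bar, 16 mm off the panel; the axis meets the panel at (-76, -25, 44) mm in the preheater's frame. Its axes turn with the knob: z is the knob's axis, square out of the sloping panel (28 degrees from vertical); x runs along the grip bar to the pointer end; the bar's flat sides face +y and -y.
- pointer_tip (a point): Tip of the knob's pointer: the end, at the edge of the disc, of the white line that runs over one half of the grip bar's top and down its end; 23 mm from the knob's axis, 6 mm off the panel.
- zero_mark (a point): Where the pointer tip is when the knob reads zero: 23 mm from the knob's axis towards the top of the slope, 6 mm off the panel. The mark is the single long dark bar printed just outside there; the other scale marks are thinner and grow clockwise from short to long.
- board: Circuit board with aluminium back: slab 110 (x) by 60 (y) by 6 mm, about 0.16 kg, origin at the centre of its underside, z out of the parts side. Grey terminal block 13 x 46 mm, 17 mm high over the underside, along the short edge at +x; other parts up to 18 mm high, 10 mm clear of the long edges. Starts flat on the rails, parts up, terminal block away from the knob.
- board_foot (a point): Middle of the board's bare short edge (its -x end), on the underside.
- board_head (a point): Middle of the board's terminal-block short edge (its +x end), on the underside.
- heatsink: Finned aluminium heatsink standing loose on the bench, fins up, 0.6 kg: 70 mm deep (x), 140 mm long (y), 50 mm tall. Origin under its centre, z up. Six fins 4 mm thick run along y; the front fin's outer face is at x = -35 mm and its top edge at z = 50 mm; -x is the near side, towards the robot.
- spool: Bystander: solder spool, upright, 52 mm across and 50 mm tall. Leave it alone.
- tangerine: Bystander: tangerine, 62 mm across and 50 mm tall. Leave it alone.
- flux_jar: Bystander: small white flux jar, 48 mm across and 50 mm tall. Leave it alone.
- cutters: Bystander: side cutters lying flat, about 115 mm long, 14 mm high (origin under the pivot). Leave it alone.
- stripper: Bystander: wire stripper lying flat, about 170 mm long, 14 mm high (origin under the pivot). Leave it alone.
- marker_a: Bystander: marker pen lying flat, 130 mm long, 15 mm thick. Leave it alone.
- marker_b: Bystander: marker pen lying flat, 130 mm long, 15 mm thick. Leave it alone.
Not all that is in view belongs to the job. Of the things like the board, leave any that is yellow; of the rest the larger one is meant.

How it is judged:
By the outcome, as a careful person would: the job done as asked, in the order asked, and still so for the second after the job is handed in, with the robot touching nothing.
It also fails if it takes over 72 s, if anything falls off the work surface, if the arm or the gripper's body presses on something with over 40 N, if the wrist force passes 120 N, or if a joint passes its speed limit or range.

## Working session

There is one attempt and no reset: what is moved stays moved. The work goes in short steps, Python scripts to look and compute and a tool call to move; the robot and the scene stay as the last step left them, time stands still between calls to the robot, and variables do not carry over. Pictures are saved under pics/ and viewed, at most 10 in all, crops included, and the job is handed in when it is done.

Besides the shell and the picture viewer there is one more tool, called after ">>>" by a JSON object that holds its "op" and its "data", one argument or row to a line. drive_tool: Moves the arm, as the interface text tells. Shift numbers are shares of 0.5 m and turn numbers shares of 180 degrees, none past 1 either way. Its arguments: {"type":"object","properties":{"claw":{"type":"array","items":{"type":"number"}},"slide":{"type":"array","items":{"type":"array","items":{"type":"number"}}},"yaw":{"type":"array","items":{"type":"number"}},"newtons":{"type":"number"}},"required":["claw","slide","yaw"]}

```bash
mkdir -p pics; ls
cat > h.py <<'E'
import numpy as np, cv2, pickle
from workcell import bot
def grab(n):
    c=bot.read_camera(n); pickle.dump(c,open(f'{n}.pkl','wb')); return c
def load(n): return pickle.load(open(f'{n}.pkl','rb'))
def px(c,u,v,d=None):
    K=c['mtx']; d=c['depth'][int(round(v)),int(round(u))] if d is None else d
    p=np.array([(u-K[0,2])/K[0,0]*d,-(v-K[1,2])/K[1,1]*d,-d]); return c['rotation']@p+c['eye']
def proj(c,P):
    p=(np.asarray(P)-c['eye'])@c['rotation']; K=c['mtx']
    return np.stack([K[0,0]*p[...,0]/-p[...,2]+K[0,2],-K[1,1]*p[...,1]/-p[...,2]+K[1,2]],-1)
def ray(c,u,v,z):
    a=px(c,u,v,1.)-c['eye']; return c['eye']+a*(z-c['eye'][2])/a[2]
E
python3 - <<'E'
from h import *
for n in('scene','top'):
    c=grab(n); print(n,c['mtx'].tolist(),c['eye'],c['rotation'].tolist(),[k for k in c])
    cv2.imwrite(f'pics/{n}0.png',cv2.resize(c['color'][:,:,::-1],(800,600),interpolation=cv2.INTER_CUBIC))
s=bot.read_state();print(s)
E
```

```text
pics
scene [[394.4041098076571, 0.0, 254.21541609996734], [0.0, 394.4041098076571, 182.40745835891627], [0.0, 0.0, 1.0]] [ 0.94514297 -0.44165208  1.15361539] [0.5006075899882012, 0.2136781297729381, 0.7901702226353516] ['color', 'depth', 'mtx', 'eye', 'rotation']
top [[379.1522453895868, 0.0, 254.80603848148974], [0.0, 379.1522453895868, 186.1041974884529], [0.0, 0.0, 1.0]] [0.4016102  0.00616293 1.26299881] [0.05369732249825966, -0.052817300699154274, -1.5590102808017094] ['color', 'depth', 'mtx', 'eye', 'rotation']
{'time': 0.1, 'q': array([ 1.16512101e+00,  2.64678562e-01,  1.60526346e+00, -3.81499872e-06,
        1.27369784e+00, -3.69071258e-02]), 'joint_vel': array([ 0.00093145, -0.00114893, -0.0024773 ,  0.00031102,  0.00157445,
       -0.00174259]), 'joint_torque': array([ 1.95609377e-04, -5.16704285e+01, -3.68591738e+01, -8.51860841e-05,
        6.19570681e-03, -1.87640921e-05]), 'tool_pos': array([0.24319672, 0.62932722, 0.4034716 ]), 'tcp_rot': array([-0.57589932, -3.08790119,  0.00313815]), 'wrist_force': array([-0.77560722,  0.48727781, -0.79239978]), 'torque': array([-0.01501621, -0.04230868,  0.03131771]), 'grip_force': 0.0, 'width': 0.997426973327094}
```

```bash
sed -i "s/c=bot.read_camera(n); /c=bot.read_camera(n); c['rotation']=cv2.Rodrigues(np.array(c['rotation'],float))[0]; /" h.py
python3 - <<'E'
from h import *
for n in('scene','top'):
    c=grab(n); print(n,c['rotation'].round(3).tolist())
    for u,v in((100,300),(400,300),(256,192),(20,20)): print(u,v,px(c,u,v).round(3))
E
```

```text
scene [[0.69, -0.625, 0.365], [0.724, 0.595, -0.349], [0.001, 0.505, 0.863]]
100 300 [ 0.434 -0.569 -0.002]
400 300 [ 1.088  0.385 -0.753]
256 192 [0.489 0.003 0.003]
20 20 [-0.856 -0.155  0.011]
top [[0.011, 0.998, -0.068], [-1.0, 0.011, -0.001], [-0.0, 0.068, 0.998]]
100 300 [0.109 0.509 0.001]
400 300 [ 0.119 -0.472  0.001]
256 192 [0.468 0.003 0.004]
20 20 [ 1.35   1.196 -0.58 ]
```

View pics/scene0.png

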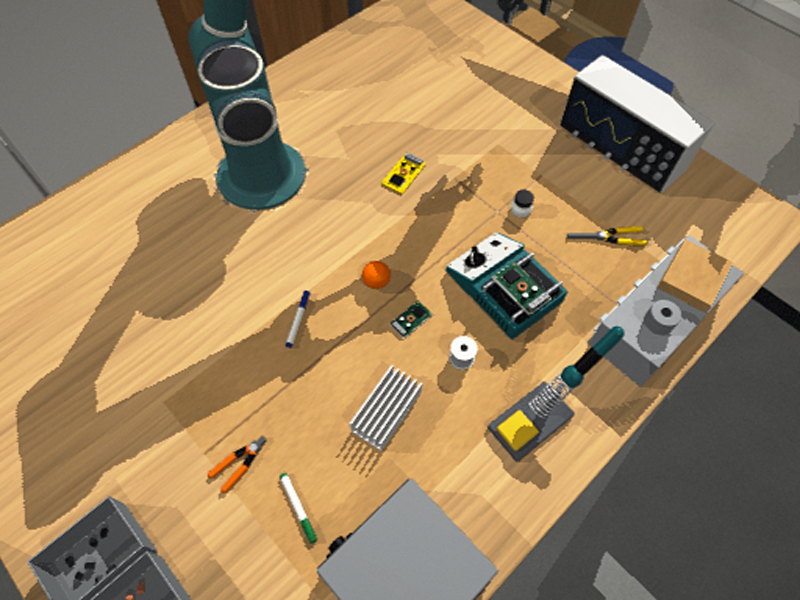

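View pics/top0.png

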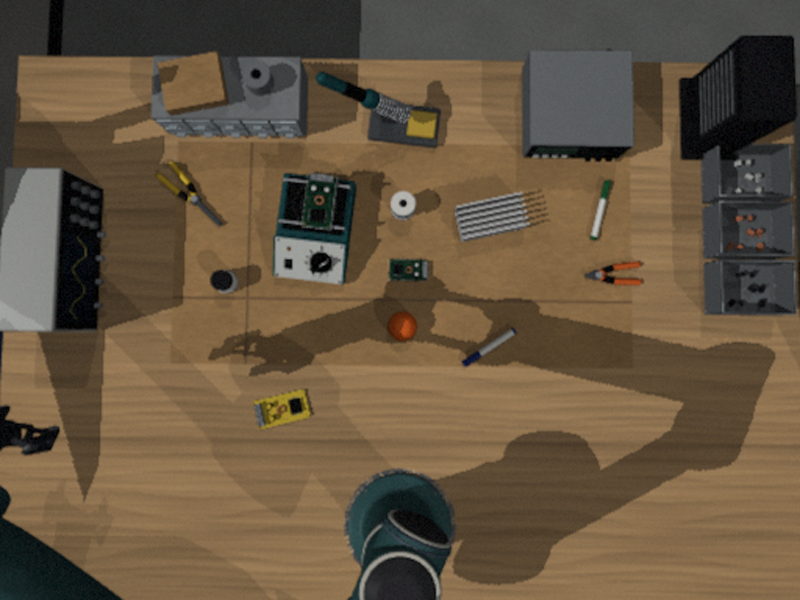

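Run:
```python
from h import *
def crop(n,u0,v0,w,h,s):
    return cv2.resize(load(n)['color'][v0:v0+h,u0:u0+w,::-1],None,fx=s,fy=s,interpolation=cv2.INTER_CUBIC)
a=crop('top',165,105,70,80,7); cv2.imwrite('pics/t1.png',a)
b=crop('scene',280,140,88,80,7); cv2.imwrite('pics/s1.png',b)
a=crop('top',282,115,80,45,5);b=crop('scene',212,225,70,80,5)
m=np.zeros((max(a.shape[0],b.shape[0]),a.shape[1]+b.shape[1],3),np.uint8);m[:a.shape[0],:a.shape[1]]=a;m[:b.shape[0],a.shape[1]:]=b
cv2.imwrite('pics/hs.png',m)
```

```text
(no output)
```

View pics/t1.png

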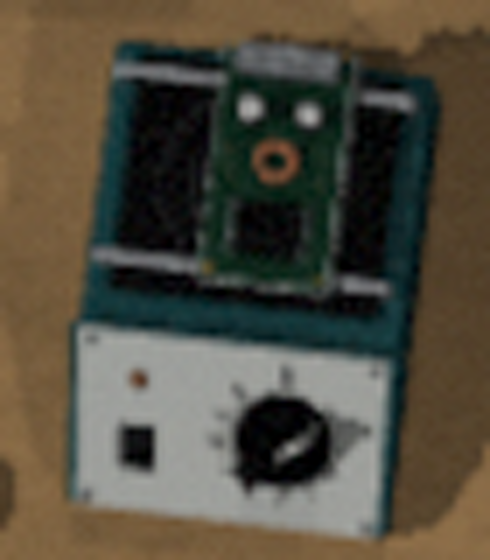

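View pics/s1.png

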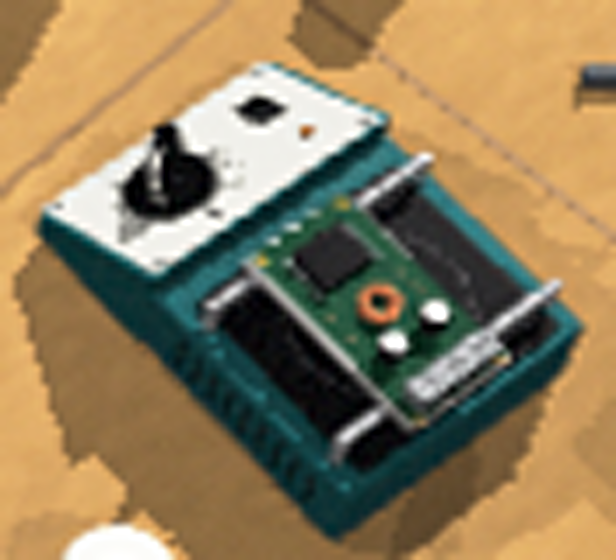

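View pics/hs.png

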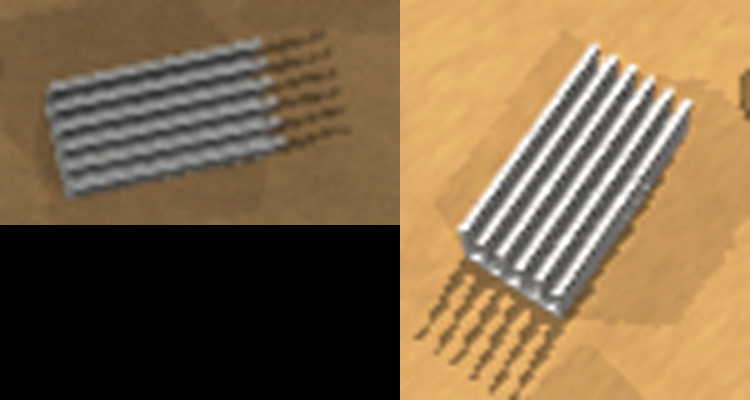

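```bash
cat > fit.py <<'E'
from h import *
from scipy.optimize import least_squares
C={n:load(n) for n in('top','scene')}
def T(p,P):
    P=np.asarray(P,float);c,s=np.cos(p[2]),np.sin(p[2]);z=P[:,2]+(p[3] if len(p)>3 else 0)
    return np.c_[p[0]+c*P[:,0]-s*P[:,1],p[1]+s*P[:,0]+c*P[:,1],z]
def s(U,u0,v0,k): U=np.array(U,float); return (U+.5)/k-.5+[u0,v0]
def fit(obs,x0,name):
    def r(p): return np.concatenate([(proj(C[n],T(p,P))-u).ravel() for n,P,u in obs])
    o=least_squares(r,x0,loss='soft_l1'); print(name,o.x.round(4),'deg',np.degrees(o.x[2]).round(2)); print(r(o.x).round(1)); return o.x
E
python3 - <<'E'
from fit import *
t=lambda U:s(U,165,105,7); sc=lambda U:s(U,280,140,7)
rails=[(-.005,.070,.076),(-.005,-.070,.076),(.081,.070,.076),(.081,-.070,.076)]
pan=[(-.035,.073,.065),(-.035,-.073,.065),(-.113,.073,.024),(-.113,-.073,.024)]
pre=fit([('top',rails,t([(95,255),(390,290),(115,70),(413,103)])),('top',pan,t([(78,322),(392,355),(72,500),(383,535)])),
 ('scene',rails,sc([(430,160),(207,312),(560,288),(338,440)])),('scene',pan,sc([(386,120),(160,272),(262,65),(42,213)]))],[.5,.16,0.,0.],'pre')
b=[(-.055,.03,.006),(-.055,-.03,.006),(.055,.03,.006),(.055,-.03,.006)]
bd=fit([('top',b,t([(202,272),(330,290),(232,48),(355,65)])),('scene',b,sc([(345,203),(250,262),(508,350),(412,420)]))],[.5,.16,0.,.076],'board')
h=[(-.033,-.07,.05),(-.033,.07,.05),(.033,-.07,.05),(.033,.07,.05)]
fit([('top',h,s([(283,147),(70,190),(260,43),(50,88)],282,115,5)),('scene',h,s([(63,232),(193,48),(160,300),(288,105)],212,225,5))],[.5,-.2,0.,0.],'hs')
n=np.array([-.469,0,.883]);up=np.array([.883,0,.469]);ax=np.array([-.076,-.025,.044]);rt=np.array([0,-1,0])
for nm,(u0,v0) in(('top',(165,105)),('scene',(280,140))):
    f=lambda P:((proj(C[nm],T(pre,np.atleast_2d(P)))-[u0,v0]+.5)*7-.5).round(0).tolist()
    print(nm,'disc c',f(ax+.006*n),'zero',f(ax+.006*n+.023*up))
    for a in range(40,160,20):
        d=np.cos(np.radians(a))*up+np.sin(np.radians(a))*rt
        print(a,'barend',f(ax+.026*n+.021*d),'bartop c',f(ax+.026*n),'other',f(ax+.026*n-.021*d))
E
```

```text
pre [ 0.6225  0.187  -0.1068 -0.0059] deg -6.12
[-1.4 -0.4  0.1 -0.3 -0.7 -0.4  0.2 -0.1 -0.4 -0.2 -0.1  0.4 -0.1 -0.4
 -0.6 -0.2 -0.3 -0.8 -0.4 -0.1 -0.1 -1.2 -0.6  0.8 -0.2  0.3 -1.   1.5
  0.1  0.1 -0.5  0.4]
board [ 0.6643  0.17   -0.099   0.0722] deg -5.67
[-0.9  0.8 -0.3  0.3 -1.  -1.3  0.2 -1.7 -1.  -1.4 -1.2 -0.1  0.   1.
 -0.2  1.5]
hs [ 0.6454 -0.1856  0.2254 -0.0103] deg 12.92
[-0.5 -1.1  0.2 -0.6 -0.5  0.2 -0.3  0.2 -0.5  0.7  0.4 -0.1 -1.1 -0.4
 -0.3 -0.2]
top disc c [[280.0, 444.0]] zero [[282.0, 397.0]]
40 barend [[303.0, 430.0]] bartop c [[272.0, 460.0]] other [[241.0, 489.0]]
60 barend [[313.0, 443.0]] bartop c [[272.0, 460.0]] other [[231.0, 476.0]]
80 barend [[318.0, 458.0]] bartop c [[272.0, 460.0]] other [[227.0, 462.0]]
100 barend [[317.0, 472.0]] bartop c [[272.0, 460.0]] other [[227.0, 447.0]]
120 barend [[310.0, 486.0]] bartop c [[272.0, 460.0]] other [[233.0, 434.0]]
140 barend [[300.0, 496.0]] bartop c [[272.0, 460.0]] other [[244.0, 423.0]]
scene disc c [[166.0, 184.0]] zero [[196.0, 200.0]]
40 barend [[156.0, 176.0]] bartop c [[156.0, 151.0]] other [[157.0, 125.0]]
60 barend [[141.0, 178.0]] bartop c [[156.0, 151.0]] other [[171.0, 124.0]]
80 barend [[128.0, 175.0]] bartop c [[156.0, 151.0]] other [[184.0, 126.0]]
100 barend [[119.0, 170.0]] bartop c [[156.0, 151.0]] other [[194.0, 131.0]]
120 barend [[114.0, 163.0]] bartop c [[156.0, 151.0]] other [[200.0, 138.0]]
140 barend [[114.0, 154.0]] bartop c [[156.0, 151.0]] other [[200.0, 147.0]]
```

Run:
```python
from fit import *
def P(n,U,u0,v0,k): u=s([U],u0,v0,k)[0]; return px(C[n],*u).round(4)
print('top board',[P('top',U,165,105,7) for U in((225,200),(335,240),(290,250),(290,60),(300,255))])
print('plate',[P('top',U,165,105,7) for U in((150,150),(375,200))])
print('panel',[P('top',U,165,105,7) for U in((200,350),(200,490),(360,390),(100,420))])
print('scene board',[P('scene',U,280,140,7) for U in((300,225),(345,330),(450,270))])
print('panel',[P('scene',U,280,140,7) for U in((300,120),(100,210),(150,250))])
# heatsink: points above 40mm in each depth map
for n in C:
    c=C[n];v,u=np.mgrid[0:384,0:512];d=c['depth'];K=c['mtx']
    p=np.stack([(u-K[0,2])/K[0,0]*d,-(v-K[1,2])/K[1,1]*d,-d],-1)@c['rotation'].T+c['eye']
    for nm,(xa,xb,ya,yb,za,zb) in dict(hs=(.54,.76,-.30,-.08,.044,.07),board=(.55,.76,.1,.25,.078,.088),knob=(.45,.65,.1,.24,0.05,.2),spool=(.55,.75,-.05,.07,.03,.07)).items():
        m=(p[...,0]>xa)&(p[...,0]<xb)&(p[...,1]>ya)&(p[...,1]<yb)&(p[...,2]>za)&(p[...,2]<zb)&(d>0)
        q=p[m]; r=cv2.minAreaRect(q[:,:2].astype(np.float32)*1000)
        print(n,nm,m.sum(),'zmed',np.median(q[:,2]).round(4),'rect',r)
```

```text
top board [array([0.6472, 0.1922, 0.0822]), array([0.6299, 0.1426, 0.0802]), array([0.624 , 0.162 , 0.0861]), array([0.7089, 0.1629, 0.0922]), array([0.622 , 0.1576, 0.0849])]
plate [array([0.6748, 0.2308, 0.0594]), array([0.6537, 0.1274, 0.0547])]
panel [array([0.5822, 0.2055, 0.0607]), array([0.5207, 0.2087, 0.0328]), array([0.5652, 0.1326, 0.0562]), array([0.5517, 0.254 , 0.0429])]
scene board [array([0.6126, 0.1784, 0.0801]), array([0.6636, 0.1505, 0.0816]), array([0.6686, 0.2262, 0.0528])]
panel [array([0.5651, 0.2382, 0.054 ]), array([0.5275, 0.1407, 0.0365]), array([0.5645, 0.1337, 0.0518])]
top hs 379 zmed 0.0494 rect ((643.2024536132812, -184.94659423828125), (70.1898193359375, 139.7698974609375), 12.78386402130127)
top board 502 zmed 0.0825 rect ((662.1373901367188, 179.343505859375), (130.78683471679688, 108.94629669189453), 83.79674530029297)
top knob 1283 zmed 0.0588 rect ((584.797607421875, 174.112060546875), (129.58702087402344, 131.53965759277344), 0.1399880349636078)
top spool 198 zmed 0.0502 rect ((664.7281494140625, 0.5460205078125), (49.489501953125, 48.7584114074707), 0.540898859500885)
scene hs 459 zmed 0.0485 rect ((647.477783203125, -184.51026916503906), (71.26624298095703, 141.0591583251953), 13.20262336730957)
scene board 462 zmed 0.082 rect ((667.3224487304688, 177.9165496826172), (99.36091613769531, 110.57976531982422), 82.5862808227539)
scene knob 932 zmed 0.0582 rect ((586.18798828125, 174.42788696289062), (130.72459411621094, 127.63011169433594), 89.89965057373047)
scene spool 221 zmed 0.0499 rect ((669.7493286132812, 1.473663330078125), (50.537559509277344, 51.0236930847168), 19.74526596069336)
```

Run:
```python
from fit import *
t=lambda U:s(U,165,105,7); sc=lambda U:s(U,280,140,7)
rails=[(-.005,.070,.076),(-.005,-.070,.076),(.081,.070,.076),(.081,-.070,.076)]
pan=[(-.035,.073,.065),(-.035,-.073,.065),(-.113,.073,.024),(-.113,-.073,.024)]
A=[('top',rails,t([(95,255),(390,290),(115,70),(413,103)])),('top',pan,t([(78,322),(392,355),(72,500),(383,535)]))]
B=[('scene',rails,sc([(430,160),(207,312),(560,288),(338,440)])),('scene',pan,sc([(386,120),(160,272),(262,65),(42,213)]))]
b=[(-.055,.03,.082),(-.055,-.03,.082),(.055,.03,.082),(.055,-.03,.082)]
D=[('top',b,t([(202,272),(330,290),(232,48),(355,65)]))];E=[('scene',b,sc([(345,203),(250,262),(508,350),(412,420)]))]
for q in(A,B,A+B): pre=fit(q,[.6,.16,0.],'pre')
for q in(D,E,D+E): fit(q,[.6,.16,0.],'board')
n=np.array([-.469,0,.883]);up=np.array([.883,0,.469]);ax=np.array([-.076,-.025,.044])
print('axis foot, grip, zero',T(pre,[ax,ax+.016*n,ax+.026*n]).round(4))
# disc/bar depth: points >3mm above the panel plane near knob
for nm in C:
    c=C[nm];v,u=np.mgrid[0:384,0:512];d=c['depth'];K=c['mtx']
    p=np.stack([(u-K[0,2])/K[0,0]*d,-(v-K[1,2])/K[1,1]*d,-d],-1)@c['rotation'].T+c['eye']
    cs,sn=np.cos(pre[2]),np.sin(pre[2]); q=p-[pre[0],pre[1],0]; l=np.stack([cs*q[...,0]+sn*q[...,1],-sn*q[...,0]+cs*q[...,1],q[...,2]],-1)-ax
    h=l@n; U=l@up; R=-l[...,1]
    m=(np.hypot(U,R)<.04)&(d>0)&(c['color'].max(-1)<400)
    bar=m&(h>.017)&(h<.035); disc=m&(h>.0035)&(h<.010)
    print(nm,'panel h',np.median(h[m&(abs(h)<.003)]),'disc c',U[disc].mean(),R[disc].mean(),disc.sum(),'bar n',bar.sum())
    X=np.c_[U[bar],R[bar]]; mu=X.mean(0); w,V=np.linalg.eigh(np.cov(X.T)); e=V[:,1]; print(' bar c',mu,'dir deg',np.degrees(np.arctan2(e[1],e[0])),w**.5)
    for a in np.c_[U[bar]*1000,R[bar]*1000,h[bar]*1000,c['color'][bar].mean(-1)].round(0)[:: max(1,bar.sum()//25)]: print('  ',a.tolist())
```

```text
pre [ 0.6209  0.1851 -0.1035] deg -5.93
[-1.2 -0.2  0.6 -0.2 -0.6 -0.3  0.6 -0.1 -0.2  0.1  0.4  0.5  0.2  0.1
 -0.1  0.1]
pre [ 0.6248  0.1848 -0.1119] deg -6.41
[ 0.3 -0.9 -0.2 -0.2  0.4 -1.2 -0.4  0.8  0.3  0.2 -0.8  1.3  0.6 -0.1
 -0.2  0.1]
pre [ 0.6226  0.1853 -0.1065] deg -6.1
[-1.3 -0.8  0.5 -0.6 -0.6 -0.9  0.6 -0.5 -0.3 -0.6  0.3  0.1  0.1 -0.6
 -0.2 -0.4 -0.3 -1.5 -0.5 -0.7 -0.  -1.9 -0.7  0.2 -0.2 -0.4 -1.1  0.9
  0.  -0.6 -0.7 -0.2]
board [ 0.6619  0.1678 -0.104 ] deg -5.96
[-0.5  1.3  0.2  0.9 -0.4 -0.9  0.8 -1.2]
board [ 0.6655  0.1705 -0.1016] deg -5.82
[-0.4 -1.9 -0.6 -0.6  0.6  0.6  0.4  1.1]
board [ 0.6643  0.169  -0.098 ] deg -5.61
[-0.8  0.6 -0.1  0.1 -0.9 -1.6  0.4 -2.  -1.  -1.9 -1.2 -0.5  0.1  0.6
 -0.1  1.1]
axis foot, grip, zero [[0.5444 0.1685 0.044 ]
 [0.5369 0.1693 0.0581]
 [0.5323 0.1698 0.067 ]]
top panel h 0.0009023258664194646 disc c -0.0008809082478183311 0.002776244727786799 122 bar n 51
 bar c [-0.00062195 -0.00102897] dir deg 49.519347166194194 [0.0035541  0.01238587]
   [14.0, 9.0, 25.0, 12.0]
   [10.0, 3.0, 23.0, 2.0]
   [10.0, 9.0, 23.0, 53.0]
 
[... 1040 characters left out ...]
24.0, 105.0]
   [-5.0, -4.0, 23.0, 14.0]
   [-2.0, -6.0, 23.0, 25.0]
   [-0.0, -9.0, 22.0, 5.0]
   [1.0, -12.0, 20.0, 67.0]
   [-1.0, -1.0, 23.0, 102.0]
   [4.0, -2.0, 24.0, 75.0]
   [9.0, -2.0, 26.0, 8.0]
   [2.0, -10.0, 18.0, 36.0]
   [4.0, 7.0, 25.0, 135.0]
   [7.0, 5.0, 25.0, 216.0]
   [8.0, 2.0, 24.0, 23.0]
   [8.0, -2.0, 22.0, 7.0]
   [8.0, 11.0, 26.0, 126.0]
   [13.0, 10.0, 27.0, 215.0]
   [11.0, 5.0, 23.0, 5.0]
   [11.0, 1.0, 21.0, 7.0]
   [10.0, 12.0, 23.0, 102.0]
   [14.0, 11.0, 24.0, 123.0]
   [17.0, 10.0, 24.0, 5.0]
   [16.0, 5.0, 21.0, 13.0]
   [13.0, 15.0, 22.0, 82.0]
   [17.0, 14.0, 23.0, 117.0]
   [18.0, 11.0, 22.0, 2.0]
   [11.0, 15.0, 17.0, 103.0]
   [21.0, 14.0, 20.0, 6.0]
```

>>> {"op": "drive_tool", "data": {
  "claw": [40,40,40,40,40,40,40,40],
  "slide": [
    [0.348,-0.552,0],
    [0.348,-0.552,0],
    [0.348,-0.552,0],
    [0.348,-0.552,0],
    [0.348,-0.552,0],
    [0.348,-0.552,0],
    [0.348,-0.552,0],
    [0.348,-0.552,0]
  ],
  "yaw": [-0.1333,-0.1333,-0.1333,-0.1333,-0.1333,-0.1333,-0.1333,-0.1333],
  "newtons": 20
}}

```text
time: 0.87
tool_pos: [0.4181, 0.3512, 0.4046]
tcp_rot: [1.206, 2.9, -0.001]
wrist_force: [0.7, 0.4, -0.5]
width: 0.465
grip_force: 0.0
```

>>> {"op": "drive_tool", "data": {
  "claw": [40,40,40,40,40,40,40,40],
  "slide": [
    [0.232,-0.366,-0.22],
    [0.232,-0.366,-0.22],
    [0.232,-0.366,-0.22],
    [0.232,-0.366,-0.22],
    [0.232,-0.366,-0.22],
    [0.232,-0.366,-0.22],
    [0.232,-0.366,-0.22],
    [0.232,-0.366,-0.22]
  ],
  "yaw": [0,0,0,0,0,0,0,0]
}}

```text
time: 1.53
tool_pos: [0.5334, 0.169, 0.2931]
tcp_rot: [-1.209, -2.896, 0.003]
wrist_force: [-0.7, 0.3, -0.2]
width: 0.467
grip_force: 0.0
```

Run:
```python
from h import *
s=bot.read_state();print(s['tool_pos'],s['tcp_rot'],s['q'])
```

```text
[0.53338338 0.16895384 0.29310492] [-1.20946141 -2.89649584  0.00291757] [ 2.62180870e-01  1.44737719e-01  1.96345781e+00  2.25801006e-04
  1.03668967e+00 -5.17626244e-01]
```

>>> {"op": "drive_tool", "data": {
  "claw": [40,40,40,5,5,5,5,5],
  "slide": [
    [0,0,-0.07],
    [0,0,-0.116],
    [0,0,-0.116],
    [0,0,-0.116],
    [0,0,-0.116],
    [0,0,-0.116],
    [0,0,-0.116],
    [0,0,-0.116]
  ],
  "yaw": [0,0,0,0,0,0,0,0]
}}

```text
time: 2.2
tool_pos: [0.5329, 0.1703, 0.2385]
tcp_rot: [1.204, 2.902, -0.003]
wrist_force: [-3.7, -5.1, 1.2]
width: 0.134
grip_force: 18.2
```

>>> {"op": "drive_tool", "data": {
  "claw": [5,5,5,5,5,5,5,5],
  "slide": [
    [0,0,0],
    [0,0,0],
    [0,0,0],
    [0,0,0],
    [0,0,0],
    [0,0,0],
    [0,0,0],
    [0,0,0]
  ],
  "yaw": [0.2167,0.2167,0.2167,0.2167,0.2167,0.2167,0.2167,0.2167]
}}

```text
time: 2.87
tool_pos: [0.5331, 0.1703, 0.2391]
tcp_rot: [0.166, 3.137, -0.003]
wrist_force: [-4.9, -5.0, 3.9]
width: 0.125
grip_force: 23.0
```

>>> {"op": "drive_tool", "data": {
  "claw": [30,30,30,5,5,5,5,5],
  "slide": [
    [0,0,0],
    [0,0,0],
    [0.004,0,-0.016],
    [0.004,0,-0.016],
    [0.004,0,-0.016],
    [0.004,0,-0.016],
    [0.004,0,-0.016],
    [0.004,0,-0.016]
  ],
  "yaw": [0,0,0,0,0,0,0,0]
}}

```text
time: 3.53
tool_pos: [0.5354, 0.1701, 0.2287]
tcp_rot: [-0.167, -3.137, 0.002]
wrist_force: [-0.2, -5.5, 1.8]
width: 0.13
grip_force: 25.1
```

>>> {"op": "drive_tool", "data": {
  "claw": [60,60,60,60,85,85,85,85],
  "slide": [
    [0,0,0],
    [0,0,0],
    [0,0,0.08],
    [0,0,0.16],
    [0,0.08,0.24],
    [0,0.16,0.24],
    [0,0.24,0.24],
    [0,0.3,0.24]
  ],
  "yaw": [0,0,0,0,0,0,0,0]
}}

```text
time: 4.2
tool_pos: [0.5356, 0.323, 0.3512]
tcp_rot: [0.169, 3.134, 0.006]
wrist_force: [0.1, -1.7, -0.3]
width: 0.995
grip_force: 0.0
```

```bash
python3 - <<'E'
from h import *
for n in('scene','top'): grab(n)
def crop(n,u0,v0,w,h,s): return cv2.resize(load(n)['color'][v0:v0+h,u0:u0+w,::-1],None,fx=s,fy=s,interpolation=cv2.INTER_CUBIC)
cv2.imwrite('pics/k2.png',np.hstack([crop('top',190,150,34,34,11),crop('scene',285,150,34,34,11)]))
print(bot.read_state()['tool_pos'])
E
cat > knob.py <<'E'
from fit import *
C={n:load(n) for n in C}
pre=[.6226,.1853,-.1065]
n=np.array([-.469,0,.883]);up=np.array([.883,0,.469]);ax=np.array([-.076,-.025,.044])
for nm in C:
    c=C[nm];v,u=np.mgrid[0:384,0:512];d=c['depth'];K=c['mtx']
    p=np.stack([(u-K[0,2])/K[0,0]*d,-(v-K[1,2])/K[1,1]*d,-d],-1)@c['rotation'].T+c['eye']
    cs,sn=np.cos(pre[2]),np.sin(pre[2]); q=p-[pre[0],pre[1],0]; l=np.stack([cs*q[...,0]+sn*q[...,1],-sn*q[...,0]+cs*q[...,1],q[...,2]],-1)-ax
    h=l@n; U=l@up; R=-l[...,1]
    bar=(np.hypot(U,R)<.04)&(d>0)&(h>.017)&(h<.035)
    X=np.c_[U[bar],R[bar]]; w,V=np.linalg.eigh(np.cov(X.T)); e=V[:,1]; print(nm,' bar c',X.mean(0),'dir deg',np.degrees(np.arctan2(e[1],e[0])),w**.5)
E
python3 knob.py
```

```text
[0.53483307 0.32592818 0.34956454]
top  bar c [ 2.33570502e-06 -4.46147273e-04] dir deg 179.07365160771107 [0.00358993 0.01285814]
scene  bar c [3.81490100e-03 6.24564016e-05] dir deg 179.04446123444686 [0.00362483 0.01407934]
```

View pics/k2.png

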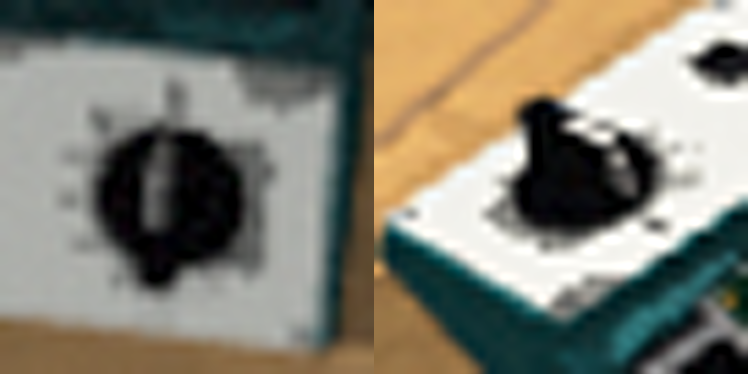

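>>> {"op": "drive_tool", "data": {
  "claw": [85,85,85,85,85,85,85,85],
  "slide": [
    [0.234,-0.312,-0.1],
    [0.234,-0.312,-0.1],
    [0.234,-0.312,-0.1],
    [0.234,-0.312,-0.1],
    [0.234,-0.312,-0.1],
    [0.234,-0.312,-0.1],
    [0.234,-0.312,-0.1],
    [0.234,-0.312,-0.1]
  ],
  "yaw": [0,0,0,0,0,0,0,0]
}}

```text
time: 4.97
tool_pos: [0.652, 0.1643, 0.2982]
tcp_rot: [-0.169, -3.136, -0.001]
wrist_force: [-0.3, -0.2, 0.1]
width: 1.0
grip_force: 0.0
```

>>> {"op": "drive_tool", "data": {
  "claw": [85,85,85,85,85,85],
  "slide": [
    [0,0.01,-0.03],
    [0,0.01,-0.08],
    [0,0.01,-0.1],
    [0,0.01,-0.116],
    [0,0.01,-0.116],
    [0,0.01,-0.116]
  ],
  "yaw": [0,0,0,0,0,0]
}}

```text
time: 5.47
tool_pos: [0.6519, 0.1703, 0.2402]
tcp_rot: [-0.166, -3.136, 0.0]
wrist_force: [-0.1, 0.9, 0.3]
width: 0.992
grip_force: 0.0
```

Clear; close on the board.

>>> {"op": "drive_tool", "data": {
  "claw": [50,50,50,50,50,50],
  "slide": [
    [0,0,0],
    [0,0,0],
    [0,0,0],
    [0,0,0],
    [0,0,0],
    [0,0,0]
  ],
  "yaw": [0,0,0,0,0,0],
  "newtons": 40
}}

```text
time: 5.97
tool_pos: [0.6531, 0.1697, 0.2425]
tcp_rot: [0.168, 3.134, 0.001]
wrist_force: [-1.3, 0.4, 6.2]
width: 0.685
grip_force: 43.6
```

>>> {"op": "drive_tool", "data": {
  "claw": [50,50,50,50,50,50,50,50],
  "slide": [
    [0,0,0.04],
    [0,0,0.1],
    [0,0,0.16],
    [0,0,0.2],
    [0,0,0.2],
    [0,0,0.2],
    [0,0,0.2],
    [0,0,0.2]
  ],
  "yaw": [0,0,0,0,0,0,0,0]
}}

```text
time: 6.63
tool_pos: [0.6513, 0.1693, 0.3378]
tcp_rot: [-0.168, -3.133, 0.002]
wrist_force: [-0.4, -0.2, -2.2]
width: 0.682
grip_force: 44.0
```

```bash
cat > bd.py <<'E'
# board plane as seen by depth: fit around a box given in argv, print pitch along/rotation
from h import *
import sys
E
python3 - <<'E'
from h import *
for n in('scene','top'):
    c=grab(n)
def crop(n,u0,v0,w,h,s): return cv2.resize(load(n)['color'][v0:v0+h,u0:u0+w,::-1],None,fx=s,fy=s,interpolation=cv2.INTER_CUBIC)
cv2.imwrite('pics/b3.png',crop('scene',270,80,130,130,4))
s=bot.read_state(); print(s['tool_pos'],s['wrist_force'],s['width'],s['grip_force'],s['torque'])
E
```

```text
[0.65154898 0.16942219 0.33798432] [ 0.42633646 -1.01819882 -1.12397341] 0.6796219621475644 44.03391659259796 [ 0.01252443 -0.00482298 -0.02818528]
```

View pics/b3.png

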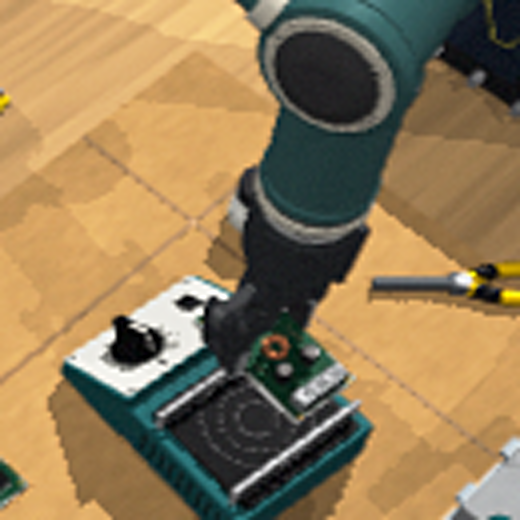

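>>> {"op": "drive_tool", "data": {
  "claw": [50,50,50,50,50,50,50,50],
  "slide": [
    [0.04,0,0],
    [0.08,0,0],
    [0.13,0,0],
    [0.17,0,0],
    [0.213,0.003,0],
    [0.213,0.003,0],
    [0.213,0.003,0],
    [0.213,0.003,0]
  ],
  "yaw": [-0.32,-0.32,-0.32,-0.32,-0.32,-0.32,-0.32,-0.32]
}}

```text
time: 7.4
tool_pos: [0.759, 0.171, 0.3381]
tcp_rot: [-1.658, -2.665, 0.003]
wrist_force: [-0.2, -0.6, -1.8]
width: 0.688
grip_force: 44.1
```

>>> {"op": "drive_tool", "data": {
  "claw": [50,50,50,50,50,50,50,50],
  "slide": [
    [0,0,0],
    [0,0,0],
    [0,0,0],
    [0,0,0],
    [0,0,0],
    [0,0,0],
    [0,0,0],
    [0,0,0]
  ],
  "yaw": [-0.34,-0.34,-0.34,-0.34,-0.34,-0.34,-0.34,-0.34]
}}

```text
time: 8.07
tool_pos: [0.7585, 0.171, 0.3386]
tcp_rot: [-2.734, -1.545, 0.004]
wrist_force: [0.6, 0.3, -2.0]
width: 0.687
grip_force: 44.1
```

>>> {"op": "drive_tool", "data": {
  "claw": [50,50,50,50,50,50,50,50],
  "slide": [
    [0,0,0],
    [0,0,0],
    [0,0,0],
    [0,0,0],
    [0,0,0],
    [0,0,0],
    [0,0,0],
    [0,0,0]
  ],
  "yaw": [-0.34,-0.34,-0.34,-0.34,-0.34,-0.34,-0.34,-0.34]
}}

```text
time: 8.73
tool_pos: [0.7585, 0.1711, 0.3386]
tcp_rot: [3.141, 0.045, -0.004]
wrist_force: [-0.6, 0.5, -1.6]
width: 0.682
grip_force: 44.1
```

>>> {"op": "drive_tool", "data": {
  "claw": [50,50,50,50,50,50,50,50],
  "slide": [
    [0,0,0],
    [0,0,-0.04],
    [0,0,-0.09],
    [0,0,-0.13],
    [0,0,-0.16],
    [0,0,-0.18],
    [0,0,-0.18],
    [0,0,-0.18]
  ],
  "yaw": [-0.043,-0.043,-0.043,-0.043,-0.043,-0.043,-0.043,-0.043],
  "newtons": 30
}}

```text
time: 9.4
tool_pos: [0.7587, 0.1711, 0.2497]
tcp_rot: [3.137, -0.157, -0.002]
wrist_force: [-0.4, -0.2, -1.4]
width: 0.684
grip_force: 44.0
```

```bash
cat > bd.py <<'E'
from h import *
s=bot.read_state(); t=s['tool_pos']; print(t.round(4),s['wrist_force'].round(1))
for n in('scene','top'):
    c=grab(n);v,u=np.mgrid[0:384,0:512];d=c['depth'];K=c['mtx']
    p=np.stack([(u-K[0,2])/K[0,0]*d,-(v-K[1,2])/K[1,1]*d,-d],-1)@c['rotation'].T+c['eye']
    col=c['color'].astype(int); m=(d>0)&(np.hypot(p[...,0]-t[0],p[...,1]-t[1])<.09)&(col[...,1]>col[...,0]+15)&(col[...,1]>col[...,2]+8)&(p[...,2]>.01)
    q=p[m]; print(n,m.sum())
    if m.sum()>8:
        best=None;rng=np.random.default_rng(0)
        for _ in range(300):
            a=q[rng.choice(len(q),3,False)];nn=np.cross(a[1]-a[0],a[2]-a[0]);l=np.linalg.norm(nn)
            if l<1e-6: continue
            nn/=l;k=abs((q-a[0])@nn)<.0015
            if best is None or k.sum()>best.sum(): best=k
        w=q[best];mu=w.mean(0);nn=np.linalg.svd(w-mu)[2][2];nn*=np.sign(nn[2])
        print(' inl',best.sum(),'c',mu.round(4),'tilt',np.degrees(np.arccos(nn[2])).round(1),'az of normal',np.degrees(np.arctan2(nn[1],nn[0])).round(1),'ext',w.min(0).round(3),w.max(0).round(3))
E
python3 bd.py
```

```text
[0.7587 0.1711 0.2497] [-0.4 -0.2 -1.4]
scene 165
 inl 87 c [0.7617 0.1734 0.0884] tilt 0.2 az of normal 79.3 ext [0.7   0.143 0.087] [0.806 0.203 0.09 ]
top 0
```

>>> {"op": "drive_tool", "data": {
  "claw": [50,50,50,50,50,50,50,50],
  "slide": [
    [0,0,-0.016],
    [-0.002,0,-0.028],
    [-0.006,0.001,-0.042],
    [-0.012,0.001,-0.056],
    [-0.02,0.002,-0.068],
    [-0.028,0.003,-0.08],
    [-0.034,0.004,-0.09],
    [-0.034,0.004,-0.09]
  ],
  "yaw": [0,0,0,0,0,0,0,0]
}}

```text
time: 10.17
tool_pos: [0.7445, 0.1729, 0.2079]
tcp_rot: [-3.136, 0.158, -0.016]
wrist_force: [9.8, -2.2, 1.4]
width: 0.687
grip_force: 48.5
```

```bash
python3 bd.py
python3 - <<'E'
from h import *
cv2.imwrite('pics/p4.png',cv2.resize(load('scene')['color'][100:230,270:400,::-1],None,fx=4,fy=4,interpolation=cv2.INTER_CUBIC))
E
```

```text
[0.7445 0.1729 0.2079] [ 9.8 -2.2  1.4]
scene 95
 inl 54 c [0.7566 0.1721 0.0424] tilt 39.1 az of normal -6.0 ext [0.699 0.145 0.022] [0.782 0.201 0.088]
top 0
```

View pics/p4.png

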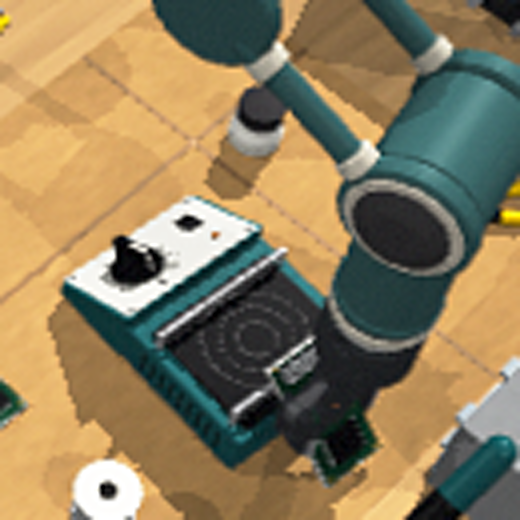

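>>> {"op": "drive_tool", "data": {
  "claw": [50,50,50,50],
  "slide": [
    [0,0,-0.006],
    [0.002,0,-0.012],
    [0.002,0,-0.012],
    [0.002,0,-0.012]
  ],
  "yaw": [0,0,0,0]
}}

```text
time: 10.6
tool_pos: [0.7449, 0.1732, 0.203]
tcp_rot: [-3.136, 0.158, -0.011]
wrist_force: [4.5, -1.3, 6.1]
width: 0.688
grip_force: 49.2
```

```bash
python3 bd.py
```

```text
[0.7449 0.1732 0.203 ] [ 4.5 -1.3  6.1]
scene 80
 inl 46 c [0.7555 0.1716 0.0361] tilt 43.7 az of normal -6.0 ext [0.703 0.145 0.015] [0.779 0.201 0.084]
top 0
```

>>> {"op": "drive_tool", "data": {
  "claw": [50,50,50,50,50,50,50,50],
  "slide": [
    [0.03,0,0.01],
    [0.06,0,0.05],
    [0.06,0,0.12],
    [0.06,0,0.19],
    [0.06,0,0.26],
    [0.06,0,0.33],
    [0.06,0,0.33],
    [0.06,0,0.33]
  ],
  "yaw": [0,0,0,0,0,0.1,0.1,0.1],
  "newtons": 40
}}

```text
time: 11.37
tool_pos: [0.7736, 0.1733, 0.37]
tcp_rot: [-3.122, -0.344, -0.012]
wrist_force: [0.0, -0.5, -2.9]
width: 0.688
grip_force: 48.1
```

>>> {"op": "drive_tool", "data": {
  "claw": [50,50,50,50,50,50,50,50],
  "slide": [
    [-0.02,-0.03,0],
    [-0.04,-0.06,0],
    [-0.06,-0.09,0],
    [-0.08,-0.12,0],
    [-0.1,-0.16,0],
    [-0.12,-0.2,0],
    [-0.14,-0.252,0],
    [-0.14,-0.252,0]
  ],
  "yaw": [0.318,0.318,0.318,0.318,0.318,0.318,0.318,0.318]
}}

```text
time: 12.03
tool_pos: [0.7009, 0.0431, 0.3639]
tcp_rot: [2.578, 1.795, -0.006]
wrist_force: [0.3, 1.2, -2.2]
width: 0.688
grip_force: 48.1
```

>>> {"op": "drive_tool", "data": {
  "claw": [50,50,50,50,50,50,50,50],
  "slide": [
    [-0.02,-0.03,0],
    [-0.04,-0.06,0],
    [-0.06,-0.09,0],
    [-0.08,-0.12,0],
    [-0.1,-0.16,0],
    [-0.12,-0.2,0],
    [-0.14,-0.252,0],
    [-0.14,-0.252,0]
  ],
  "yaw": [0.318,0.318,0.318,0.318,0.318,0.318,0.318,0.318]
}}

```text
time: 12.7
tool_pos: [0.6308, -0.0824, 0.364]
tcp_rot: [-1.403, -2.81, 0.005]
wrist_force: [-0.5, 0.6, -2.4]
width: 0.69
grip_force: 48.1
```

>>> {"op": "drive_tool", "data": {
  "claw": [50,50,50,50,50,50,50,50],
  "slide": [
    [-0.02,-0.03,0],
    [-0.04,-0.06,0],
    [-0.06,-0.09,0],
    [-0.08,-0.12,0],
    [-0.1,-0.16,0],
    [-0.12,-0.2,0],
    [-0.14,-0.252,0],
    [-0.14,-0.252,0]
  ],
  "yaw": [0.318,0.318,0.318,0.318,0.318,0.318,0.318,0.318]
}}

```text
time: 13.37
tool_pos: [0.5609, -0.2081, 0.3642]
tcp_rot: [0.115, -3.138, 0.003]
wrist_force: [-0.7, 0.4, -1.9]
width: 0.684
grip_force: 48.1
```

```bash
python3 bd.py
```

```text
[ 0.5609 -0.2081  0.3642] [-0.7  0.4 -1.9]
scene 51
 inl 43 c [ 0.5666 -0.202   0.2085] tilt 42.5 az of normal -176.6 ext [ 0.541 -0.232  0.184] [ 0.601 -0.177  0.242]
top 16
 inl 11 c [ 0.5611 -0.2047  0.205 ] tilt 42.4 az of normal -177.6 ext [ 0.533 -0.233  0.178] [ 0.599 -0.177  0.241]
```

>>> {"op": "drive_tool", "data": {
  "claw": [50,50,50,50,50,50,50,50],
  "slide": [
    [0.016,0.011,0],
    [0.016,0.011,-0.07],
    [0.016,0.011,-0.14],
    [0.016,0.011,-0.2],
    [0.016,0.011,-0.26],
    [0.016,0.011,-0.3],
    [0.016,0.011,-0.316],
    [0.016,0.011,-0.316]
  ],
  "yaw": [0.049,0.049,0.049,0.049,0.049,0.049,0.049,0.049]
}}

```text
time: 14.13
tool_pos: [0.5696, -0.1981, 0.2037]
tcp_rot: [0.347, -3.117, -0.005]
wrist_force: [-0.9, 0.3, -2.2]
width: 0.682
grip_force: 48.1
```

```bash
python3 bd.py
python3 - <<'E'
from h import *
def crop(n,u0,v0,w,h,s): return cv2.resize(load(n)['color'][v0:v0+h,u0:u0+w,::-1],None,fx=s,fy=s,interpolation=cv2.INTER_CUBIC)
cv2.imwrite('pics/l5.png',np.hstack([crop('top',270,110,100,100,4),crop('scene',190,200,100,100,4)]))
E
```

```text
[ 0.5696 -0.1981  0.2037] [-0.9  0.3 -2.2]
scene 43
 inl 30 c [ 0.5909 -0.201   0.06  ] tilt 42.2 az of normal -168.3 ext [ 0.567 -0.217  0.042] [ 0.613 -0.16   0.078]
top 10
 inl 8 c [ 0.5904 -0.1738  0.0708] tilt 51.9 az of normal 168.7 ext [ 0.542 -0.217  0.021] [ 0.606 -0.164  0.088]
```

View pics/l5.png

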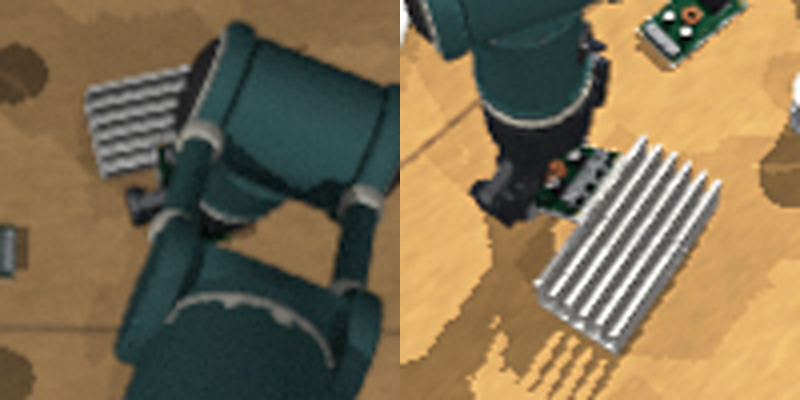

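>>> {"op": "drive_tool", "data": {
  "claw": [50,50,50,50,50,50],
  "slide": [
    [0,0,-0.011],
    [0.01,0.002,-0.011],
    [0.02,0.005,-0.011],
    [0.028,0.007,-0.011],
    [0.034,0.008,-0.011],
    [0.034,0.008,-0.011]
  ],
  "yaw": [0,0,0,0,0,0],
  "newtons": 20
}}

```text
time: 14.73
tool_pos: [0.589, -0.1953, 0.2019]
tcp_rot: [-0.35, 3.12, -0.001]
wrist_force: [0.1, -0.7, -1.4]
width: 0.686
grip_force: 48.1
```

```bash
cat > hs.py <<'E'
from h import *
for n in('scene','top'):
    c=load(n);v,u=np.mgrid[0:384,0:512];d=c['depth'];K=c['mtx']
    p=np.stack([(u-K[0,2])/K[0,0]*d,-(v-K[1,2])/K[1,1]*d,-d],-1)@c['rotation'].T+c['eye']
    m=(p[...,0]>.54)&(p[...,0]<.76)&(p[...,1]>-.30)&(p[...,1]<-.08)&(p[...,2]>.044)&(p[...,2]<.055)&(d>0)
    a,b=[int(x) for x in proj(c,np.array([.68,-.19,.05]))]; print(n,'hs box',cv2.minAreaRect(p[m][:,:2].astype(np.float32)*1000))
    l=(p[m][:,:2]-[.6454,-.185])@np.array([[.974,-.225],[.225,.974]])
    print('  far-side x pct99',np.percentile(l[:,0],99).round(4),'y pct1,99',np.percentile(l[:,1],[1,99]).round(4))
E
python3 bd.py; python3 hs.py
```

```text
[ 0.589  -0.1953  0.2019] [ 0.1 -0.7 -1.4]
scene 49
 inl 32 c [ 0.6128 -0.2003  0.0597] tilt 43.2 az of normal -165.4 ext [ 0.593 -0.217  0.044] [ 0.636 -0.164  0.079]
top 8
scene hs box ((637.1661376953125, -186.8860626220703), (91.3695068359375, 141.03753662109375), 12.858695030212402)
  far-side x pct99 0.0371 y pct1,99 [-0.0695  0.068 ]
top hs box ((622.5897216796875, -150.26809692382812), (97.67044067382812, 63.17646408081055), 10.175150871276855)
  far-side x pct99 0.0328 y pct1,99 [0.0061 0.0702]
```

>>> {"op": "drive_tool", "data": {
  "claw": [50,50,50,50],
  "slide": [
    [0,0,-0.003],
    [0,0,-0.006],
    [0,0,-0.006],
    [0,0,-0.006]
  ],
  "yaw": [0,0,0,0]
}}

```text
time: 15.17
tool_pos: [0.5875, -0.1954, 0.1978]
tcp_rot: [0.35, -3.121, -0.001]
wrist_force: [-0.8, 0.5, -2.5]
width: 0.682
grip_force: 48.1
```

```bash
python3 bd.py; python3 hs.py
```

```text
[ 0.5875 -0.1954  0.1978] [-0.8  0.5 -2.5]
scene 40
 inl 23 c [ 0.6111 -0.1932  0.0574] tilt 42.0 az of normal -166.6 ext [ 0.595 -0.214  0.045] [ 0.629 -0.16   0.076]
top 6
scene hs box ((638.11572265625, -187.0370635986328), (90.7222671508789, 140.7977294921875), 13.792948722839355)
  far-side x pct99 0.0368 y pct1,99 [-0.0698  0.0676]
top hs box ((634.8239135742188, -148.30528259277344), (70.64958953857422, 64.708251953125), 12.511892318725586)
  far-side x pct99 0.0332 y pct1,99 [0.0065 0.0704]
```

>>> {"op": "drive_tool", "data": {
  "claw": [50,50,50,50,66,66,66,66],
  "slide": [
    [0.002,0,0],
    [0.004,0.001,-0.002],
    [0.004,0.001,-0.002],
    [0.004,0.001,-0.002],
    [0.004,0.001,-0.002],
    [0.004,0.001,-0.002],
    [0.004,0.001,-0.002],
    [0.004,0.001,-0.002]
  ],
  "yaw": [0,0,0,0,0,0,0,0]
}}

```text
time: 15.93
tool_pos: [0.5902, -0.1948, 0.1973]
tcp_rot: [-0.35, 3.121, -0.0]
wrist_force: [-0.9, 0.8, -0.3]
width: 0.77
grip_force: 0.0
```

```bash
python3 bd.py; python3 hs.py
```

```text
[ 0.5902 -0.1948  0.1973] [-0.9  0.8 -0.3]
scene 40
 inl 28 c [ 0.6101 -0.1994  0.0538] tilt 48.7 az of normal -167.6 ext [ 0.594 -0.216  0.039] [ 0.631 -0.159  0.075]
top 4
scene hs box ((639.16455078125, -186.50823974609375), (87.97581481933594, 141.7570037841797), 13.083545684814453)
  far-side x pct99 0.037 y pct1,99 [-0.0697  0.0677]
top hs box ((635.0750122070312, -148.03231811523438), (70.23699188232422, 63.23698425292969), 11.310142517089844)
  far-side x pct99 0.0332 y pct1,99 [0.0088 0.0704]
```

>>> {"op": "drive_tool", "data": {
  "claw": [80,80,80,80,80,80,80,80],
  "slide": [
    [0,0,0],
    [0,0,0],
    [0,0,0.02],
    [0,0,0.06],
    [0,0,0.12],
    [0,0,0.2],
    [0,0,0.28],
    [0,0,0.36]
  ],
  "yaw": [0,0,0,0,0,0,0,0]
}}

```text
time: 16.7
tool_pos: [0.5894, -0.1947, 0.3795]
tcp_rot: [0.35, -3.122, -0.0]
wrist_force: [1.0, -0.4, -0.3]
width: 0.935
grip_force: 0.0
```

>>> {"op": "drive_tool", "data": {
  "claw": [80,80,80,80,80,80,80,80],
  "slide": [
    [-0.05,0.08,0.04],
    [-0.1,0.16,0.08],
    [-0.15,0.24,0.1],
    [-0.18,0.32,0.1],
    [-0.2,0.4,0.1],
    [-0.2,0.48,0.1],
    [-0.2,0.5,0.1],
    [-0.2,0.5,0.1]
  ],
  "yaw": [0,0,0,0,0,0,0,0]
}}

```text
time: 17.37
tool_pos: [0.4886, 0.0596, 0.4285]
tcp_rot: [-0.358, 3.119, 0.005]
wrist_force: [-0.2, 0.3, 0.8]
width: 0.935
grip_force: 0.0
```

```bash
sed 's/s=bot.read_state(); t=.*/t=np.array([.60,-.195,0.])/' bd.py > bd2.py; python3 bd2.py; python3 hs.py; python3 knob.py
python3 - <<'E'
from h import *
def crop(n,u0,v0,w,h,s): return cv2.resize(load(n)['color'][v0:v0+h,u0:u0+w,::-1],None,fx=s,fy=s,interpolation=cv2.INTER_CUBIC)
cv2.imwrite('pics/f6.png',np.hstack([crop('top',160,100,210,140,2)[:280],crop('scene',190,160,190,140,2)[:280]]))
E
```

```text
scene 90
 inl 75 c [ 0.5938 -0.1967  0.0377] tilt 45.3 az of normal -168.0 ext [ 0.561 -0.226  0.011] [ 0.632 -0.156  0.072]
top 53
 inl 35 c [ 0.597  -0.1868  0.0481] tilt 45.8 az of normal -167.8 ext [ 0.559 -0.222  0.011] [ 0.62  -0.163  0.073]
scene hs box ((637.1952514648438, -187.43911743164062), (91.70549011230469, 141.8373260498047), 12.869062423706055)
  far-side x pct99 0.0371 y pct1,99 [-0.0696  0.0682]
top hs box ((632.608642578125, -187.6737060546875), (93.05035400390625, 140.69760131835938), 13.531561851501465)
  far-side x pct99 0.0329 y pct1,99 [-0.0684  0.0688]
top  bar c [nan nan] dir deg nan [nan nan]
scene  bar c [0.00493881 0.00014974] dir deg -179.73203566273827 [0.00368124 0.01410524]
  avg = a.mean(axis, **keepdims_kw)
  ret = um.true_divide(
knob.py:11: RuntimeWarning: Degrees of freedom <= 0 for slice
  X=np.c_[U[bar],R[bar]]; w,V=np.linalg.eigh(np.cov(X.T)); e=V[:,1]; print(nm,' bar c',X.mean(0),'dir deg',np.degrees(np.arctan2(e[1],e[0])),w**.5)
  c *= np.true_divide(1, fact)
  c *= np.true_divide(1, fact)
knob.py:11: RuntimeWarning: Mean of empty slice.
  X=np.c_[U[bar],R[bar]]; w,V=np.linalg.eigh(np.cov(X.T)); e=V[:,1]; print(nm,' bar c',X.mean(0),'dir deg',np.degrees(np.arctan2(e[1],e[0])),w**.5)
```

View pics/f6.png

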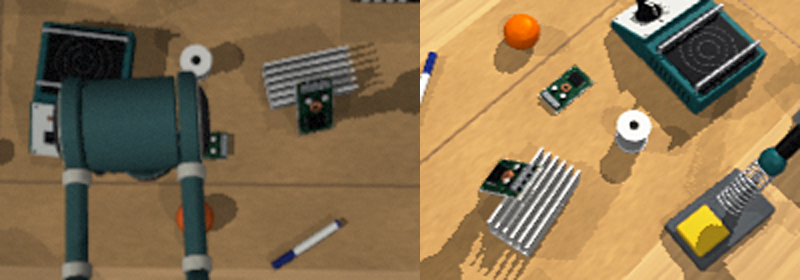

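The picture shows the board at (316,107) in the top view, leaning squarely on the heatsink with its terminal block up. It measures 45° tilt, about 1° off square, and the heatsink hasn't moved.

```bash
python3 -c "
from workcell import bot
print(bot.finish_job())"
```

```text
the job is handed in; nothing more can be done
None
```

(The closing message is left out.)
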